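Make up two chromatography start-up kits

TASK

Make up the two start-up kits for the liquid chromatographs from the stock on the bench. The two-bay tray gets the long steel column, lying along its long bay, and the tall clear bottle, standing in its square bay; the three-bay tray gets the short steel column, lying along its longest bay, the squat amber jar, standing in the square middle bay, and the small vial, standing in the smallest bay. Set each piece down without dropping it, and leave the conical flask and the beaker standing where they are.

Things in the scene. Friction and masses are not known exactly. Their poses are not given: they have to be found in the camera images.
- tray_two: Light grey plastic kit tray, TWO bays in a row, 242 mm long. Fixed; origin: centre of its underside, y along its length. 64 mm wide inside, 70 outside; floor and walls 3 mm thick, wall tops 14 mm above bench. Long bay: 169 mm inside, centre y = -33.5 mm, its long walls cut away for 54 mm at mid-length for fingers. Square bay: 64 x 64 mm inside, centre y = +86 mm.
- tray_three: Light grey plastic kit tray, THREE bays in a row, 214 mm long. Fixed; origin: centre of its underside, y along its length. 64 mm wide inside, 70 outside; floor and walls 3 mm thick, wall tops 14 mm above bench. Longest bay: 94 mm inside, centre y = -57 mm, long walls cut away for 54 mm at mid-length for fingers. Square bay: 64 x 64 mm, centre y = +25 mm. Smallest bay: 44 mm, centre y = +82 mm.
- long_column_mid (a point): Long steel chromatography column lying on the bench: 145 mm overall, tube 12.7 mm in diameter with a white paper sleeve, at each end a hexagonal nut 19 mm across flats, 15 mm long, and a small black plug. 0.16 kg; lies on its nuts, does not roll. Point: middle of the tube, 9.5 mm above what it lies on; y axis along the column.
- short_column_mid (a point): Short steel chromatography column, lying on the bench: the same make as the long one but 70 mm long overall, with 28 mm of the 12.7 mm tube bare between the 19 mm hexagonal nuts. About 0.09 kg. The point is the middle of the tube, 9.5 mm above what it lies on; its y axis runs along the column.
- tall_bottle_mid (a point): Tall clear glass laboratory bottle, standing: body 46 mm in diameter and straight up to 56 mm, narrow shoulder, screw cap 37 mm in diameter, 91 mm high overall, about 0.09 kg. The point is on its axis half-way up, 45.5 mm above its foot; z axis up.
- squat_jar_mid (a point): Squat straight-sided wide-mouth jar of amber glass with a white screw lid, standing: 48 mm in diameter (lid too), 50 mm high, about 0.11 kg. The point is on its axis half-way up, 25 mm above its foot; z axis up.
- vial_mid (a point): Small clear glass vial with paper label band and aluminium crimp cap, standing alone: 23 mm in diameter, straight up to 30 mm, cap 21 mm in diameter, 46 mm high, about 0.025 kg. (Not the still smaller vials in the grey rack.) Point on its axis half-way up, 23 mm above its foot; z axis up.
- flask: Conical glass flask, a bystander to be left alone, standing between the columns: foot 51 mm in diameter, neck 22 mm, 85 mm high. Origin at the centre of its foot.
- beaker: Small open glass beaker, a bystander to be left alone: 45 mm across the rim, 60 mm high. Origin at the centre of its foot.
Not all that is in view belongs to the job. Leave any brown, purple or turquoise look-alike of the part that bears tall_bottle_mid alone.

How it is judged:
At the end, for the whole second after the job is handed in: Each thing rests on the floor of its own bay, released and still: middle within 14 mm of the bay centre along the tray, 24 mm across, 6 mm of its resting height; columns lie within 0.3 rad of the tray's length, either way round; bottle, jar and vial upright within 0.12 rad (y of long_column_mid in the frame of tray_two between -0.0475 and -0.0195 m and x of long_column_mid in the frame of tray_two between -0.024 and 0.024 m and z of long_column_mid in the frame of tray_two between 0.0065 and 0.0185 m and angle between the y axis of long_column_mid and the y axis of tray_two, either way round below 0.3 rad and linear speed of each of long_column, tall_bottle, short_column, squat_jar, vial below 0.02 m/s and contact force between each of long_column, tall_bottle, short_column, squat_jar, vial and the fingers below 0.05 N and y of tall_bottle_mid in the frame of tray_two between 0.072 and 0.1 m and x of tall_bottle_mid in the frame of tray_two between -0.024 and 0.024 m and z of tall_bottle_mid in the frame of tray_two between 0.0425 and 0.0545 m and angle between each of tall_bottle_mid, squat_jar_mid, vial_mid's own z axis and vertical below 0.12 rad and y of short_column_mid in the frame of tray_three between -0.071 and -0.043 m and x of short_column_mid in the frame of tray_three between -0.024 and 0.024 m and z of short_column_mid in the frame of tray_three between 0.0065 and 0.0185 m and angle between the y axis of short_column_mid and the y axis of tray_three, either way round below 0.3 rad and y of squat_jar_mid in the frame of tray_three between 0.011 and 0.039 m and x of squat_jar_mid in the frame of tray_three between -0.024 and 0.024 m and z of squat_jar_mid in the frame of tray_three between 0.022 and 0.034 m and y of vial_mid in the frame of tray_three between 0.068 and 0.096 m and x of vial_mid in the frame of tray_three between -0.024 and 0.024 m and z of vial_mid in the frame of tray_three between 0.02 and 0.032 m); the robot touches nothing.
It fails at once if one of the five kit pieces is dropped (falls freely faster than 0.7 m/s, a drop of some 25 mm) ((linear speed of long_column above 0.7 m/s and contact force between long_column and anything else below 0.01 N) or (linear speed of tall_bottle above 0.7 m/s and contact force between tall_bottle and anything else below 0.01 N) or (linear speed of short_column above 0.7 m/s and contact force between short_column and anything else below 0.01 N) or (linear speed of squat_jar above 0.7 m/s and contact force between squat_jar and anything else below 0.01 N) or (linear speed of vial above 0.7 m/s and contact force between vial and anything else below 0.01 N)).
It fails at once if the conical flask is pushed more than 30 mm or knocked over (distance of flask from where it was at the start of the episode above 0.03 m or angle between flask's own z axis and vertical above 0.5 rad).
It fails at once if the beaker is pushed more than 30 mm or knocked over (distance of beaker from where it was at the start of the episode above 0.03 m or angle between beaker's own z axis and vertical above 0.5 rad).
It also fails if it takes over 134 s, if anything falls off the work surface, if the arm or the gripper's body presses on something with over 40 N, if the wrist force passes 120 N, or if a joint passes its speed limit or range.

ROBOT

A 7-joint arm with a two-finger parallel gripper is mounted at the origin on the work surface. World frame = base frame: x ahead of the robot, y to its left, z up, the work surface at z = 0. Lengths are in m, angles in rad, forces in N, time in s.
With the tool pointing down it reaches from about 0.425 to 0.925 m from the base axis. Payload 6.8 kg.
Tool frame: the origin (TCP) lies at the very end of the fingers, on their centre line; the grasp point (between the pads) lies 19 mm behind it; z points along the fingers, y is the line along which they close (so a half turn about z gives the same grasp; the last joint's range is limited). The gripper opens to 85 mm and grips with 20 to 120 N. Pads are 22 mm wide; open, the fingers measure 114 mm over their backs; the gripper's body (76 mm by 85 mm) begins 54 mm behind the grasp point. The pads swing forward as they close: fully open they stand 13 mm farther back than shut.
Start: joints at [1.207, 0.477, 0.022, 1.555, -0.011, 1.109, -0.083], TCP at [0.171, -0.653, 0.231] pointing down, gripper open.
Joint ranges: [-2.96, 2.96], [-0.34, 2.1], [-1.41, 1.46], [0.24, 2.44], [-1.37, 4.51], [0.17, 1.92], [-2.96, 2.96]. Speed limits (rad/s): [2.39, 2.39, 3.14, 3.14, 3.14, 3.14, 3.14].

INTERFACE

Orientations are given as a unit quaternion [w, x, y, z].
In Python, from station import bot gives the robot as it stands.
- The arm moves only by the tool jog_arm, never from a script. Its argument "motion" is a list of rows, each a list of 7 numbers: the turn, a rotation vector about the tool's x, y, z in rad, then the shift along the tool's x, y, z in mm, then the finger opening in mm, from 0 to 85.4. A call has 1 to 10 rows; each row is the pose to reach, as a shift and turn from the pose commanded when the call began, along the tool's axes at that moment; what a row does not reach only later rows make up. A row lasts 1/8 s, in which the tool goes at most 62.5 mm and 10.7 degrees, less where a joint would pass 70% of its speed; a pose out of reach is approached as far as the arm can. A call with a gripper value outside its range is refused whole. The fingers move at their own pace and stop on an object; "grip_force" is the grip in N (left out, the last holds). Time passes only in rows, so rows that repeat a pose let the fingers close. It gives the time, the measured TCP pose, the force, the opening and the grip force at its end, in the units of the state.
- bot.get_obs(): the state, without advancing time (a new reading comes with each control period).
- bot.read_camera(name): name is "scene" or "side" or "wrist"; returns a dict with "pixels" (420x560x3 uint8, red, green, blue), "camera_matrix" (3x3 intrinsics, pixels), "T" (4x4, takes a point from camera to world coordinates); the wrist camera has in their place "tool_from_camera" (4x4, takes a point from camera to tool coordinates, whose origin is the TCP and whose axes are the flange's). Camera axes: x right, y down, z forward; pixel columns grow to the right and rows downward; lengths in m; the calibration is good to about 2 mm. A picture is of the moment at which its call begins: read the wrist's pose just before it. There is no depth.
- bot.hand_in(): hands the job in; it is judged then, once.
Trained networks look in a picture, given as the dict that the camera call returned (one of the last four; its "shot" number tells which), for a name from the list of things; names that differ only in an ending like _2 or _b are one class to them, and where a whole thing is asked for, a point or a joint stands for the part that bears it (a point fixed in the world has none). Each returns a list of dicts, best first, with "score" (0 to 1); they miss things now and then, are a little off and sometimes report something else, mostly with a low value. They report only what shows in the picture. A call takes as long as a camera call. They do not tell look-alikes from the thing itself.
- bot.spot_in(thing, picture): "xy" ([column, row] in pixels, amid what is visible of it).
- bot.tip_of(thing, picture): "xy" ([column, row] in pixels: a listed point, or the origin of a listed thing).
The state is a dict: "t": time; "q": joint angles; "joint_vel": joint speeds; "joint_torque": joint torques, N m; "eef_pos": TCP position; "tool_rot": TCP orientation; "contact_force": force on the tool from outside, world axes, zero at the start; "torque": the same for the moment, N m; "gripper_width": opening from 0.0 (shut) to 1.0 (fully open); "grasp_force": force on a finger pad.
Only numpy, scipy, OpenCV 4.12 (cv2) and the standard library are available. Lean on these libraries where they do the work, as an engineer would, in place of code of your own. Each camera call takes 0.05 s, during which the arm holds its last target. There are 200 camera calls.

## Working session

There is one attempt and no reset: what is moved stays moved. The work goes in short steps, Python scripts to look and compute and a tool call to move; the robot and the scene stay as the last step left them, time stands still between calls to the robot, and variables do not carry over. Pictures are saved under pics/ and viewed, at most 14 in all, crops included, and the job is handed in when it is done.

Besides the shell and the picture viewer there is one more tool, called by a JSON object that holds its "op" and its "data", one argument or row to a line. jog_arm: Moves the arm, as the interface text tells. Its arguments: {"type":"object","properties":{"motion":{"type":"array"},"grip_force":{"type":"number"}},"required":["motion"]}

```bash
ls; mkdir -p pics; cat > h.py <<'E'
import numpy as np, cv2
from scipy.spatial.transform import Rotation as R
from station import bot
def wr(T): return T
def ground(pic,uv,z,T=None):
    T=np.array(pic["T"]) if T is None else T
    K=np.array(pic["camera_matrix"])
    d=T[:3,:3]@np.linalg.inv(K)@np.array([uv[0],uv[1],1.]); o=T[:3,3]
    return o+d*(z-o[2])/d[2]
def Ttool(o):
    q=np.array(o["tool_rot"]); T=np.eye(4); T[:3,:3]=R.from_quat(q[[1,2,3,0]]).as_matrix(); T[:3,3]=o["eef_pos"]; return T
def save(pic,n,s=1): cv2.imwrite(n,cv2.resize(np.array(pic["pixels"])[:,:,::-1],None,fx=s,fy=s,interpolation=cv2.INTER_CUBIC))
Z=dict(tray_two=0,tray_three=0,long_column_mid=.0095,short_column_mid=.0095,tall_bottle_mid=.0455,squat_jar_mid=.025,vial_mid=.023,flask=0,beaker=0)
E
python3 - <<'E'
from h import *
o=bot.get_obs(); print(o["eef_pos"],o["tool_rot"],o["gripper_width"],o["t"])
for c in ("scene","side"):
    p=bot.read_camera(c); save(p,f"pics/{c}0.png",1.4); print(c,np.round(p["T"],3).tolist())
    for n,z in Z.items():
        for r in bot.tip_of(n,p)[:3]: print(n,np.round(r["xy"],1),round(r["score"],2),np.round(ground(p,r["xy"],z),3))
E
```

```text
pics
[ 0.17059597 -0.65246591  0.23030557] [-9.20981554e-04  9.91830627e-01  1.27558309e-01 -1.92552173e-04] 1.0021822376946912 0.0
scene [[0.793, 0.407, -0.453, 1.02], [0.609, -0.552, 0.569, -0.704], [-0.018, -0.727, -0.686, 0.87], [0.0, 0.0, 0.0, 1.0]]
tray_two [287.4 292.3] 0.68 [ 0.612 -0.174 -0.   ]
tray_three [354.9 212.2] 0.85 [0.597 0.141 0.   ]
long_column_mid [353.4 214.3] 0.69 [0.602 0.123 0.009]
long_column_mid [244.9 245.2] 0.55 [ 0.448 -0.127  0.009]
short_column_mid [302.6 190.7] 0.69 [0.442 0.122 0.009]
tall_bottle_mid [192.9 284.8] 0.98 [ 0.458 -0.307  0.045]
tall_bottle_mid [130.5 351.8] 0.74 [ 0.477 -0.495  0.045]
tall_bottle_mid [166.  319.5] 0.69 [ 0.477 -0.403  0.045]
squat_jar_mid [366.7 137.4] 0.59 [0.464 0.425 0.025]
vial_mid [307.2 142.1] 0.42 [0.331 0.301 0.023]
flask [270.2 213.2] 0.97 [0.42  0.006 0.   ]
beaker [156.6 278.7] 0.77 [ 0.346 -0.323 -0.   ]
side [[-0.989, -0.11, 0.099, 0.373], [-0.147, 0.63, -0.762, 0.891], [0.021, -0.769, -0.639, 0.811], [0.0, 0.0, 0.0, 1.0]]
tray_two [242.6 182.3] 0.87 [ 0.606 -0.181  0.   ]
tray_three [218.8 252.2] 0.95 [0.607 0.129 0.   ]
tray_three [295.9 230.9] 0.35 [0.417 0.014 0.   ]
long_column_mid [290.5 197.9] 0.62 [ 0.447 -0.117  0.009]
short_column_mid [284.6 259.2] 0.44 [0.434 0.135 0.009]
tall_bottle_mid [319.6 130.7] 0.77 [ 0.385 -0.47   0.045]
tall_bottle_mid [296.9 155.5] 0.72 [ 0.448 -0.295  0.045]
tall_bottle_mid [272.5 126.1] 0.63 [ 0.554 -0.472  0.045]
squat_jar_mid [246.6 359.5] 0.81 [0.474 0.434 0.025]
vial_mid [317.8 316.7] 0.69 [0.339 0.306 0.023]
flask [218.9 249. ] 0.68 [0.609 0.118 0.   ]
flask [296.3 228.5] 0.67 [0.417 0.004 0.   ]
```

View pics/scene0.png

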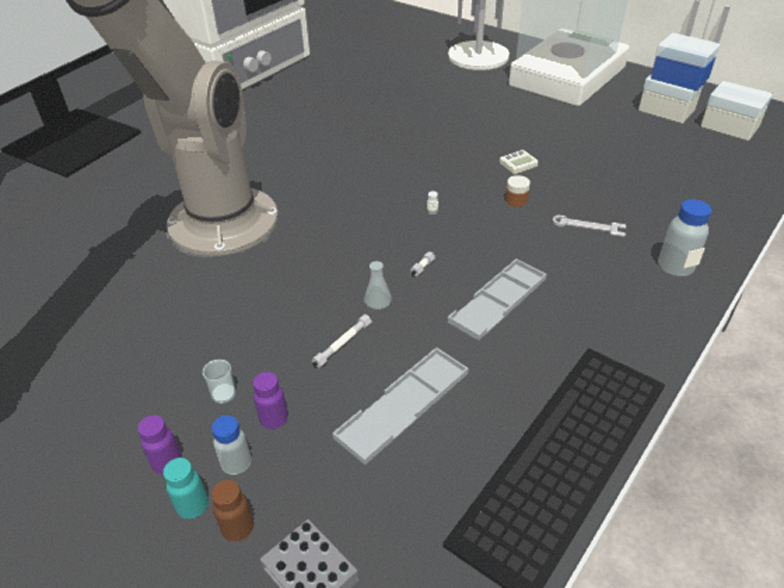

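View pics/side0.png

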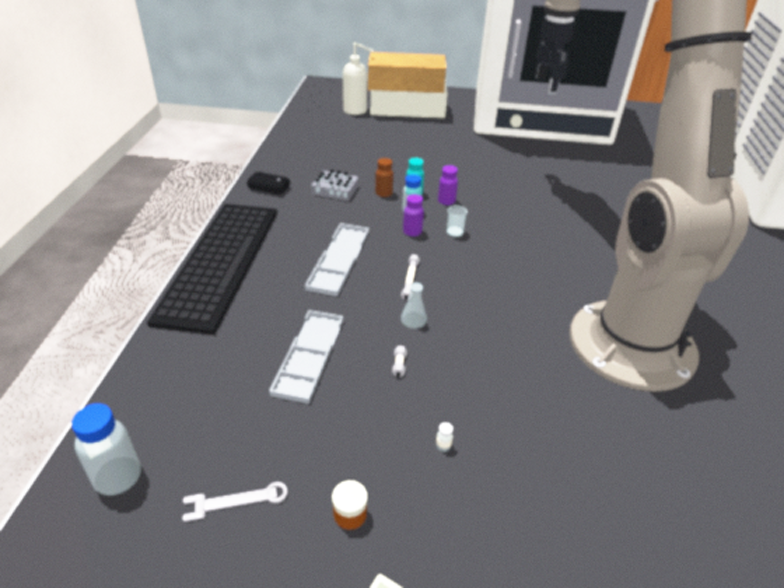

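Clear blue-capped bottle candidates in the scene picture (enlarged pixels): (231,445), amid purple (269,400) and (160,445), teal (186,488) and brown (232,510). Another is the much larger bottle at (684,238), far too big. The one at (231,445) fits 46 × 91 mm. The trays run roughly along y, with their square and small bays at the +y ends. I'll confirm with the wrist camera.

```bash
cat >> h.py <<'E'
def go(p,yaw,o=None):
    """print shift (mm) and turn to reach world point p with tool yaw (x axis angle), tool down"""
    o=o or bot.get_obs(); T=Ttool(o)
    a=[yaw,yaw+np.pi,yaw-np.pi]; c=np.arctan2(T[1,0],T[0,0])
    y=min(a,key=lambda v:abs((v-c+np.pi)%(2*np.pi)-np.pi))
    G=R.from_matrix(np.array([[np.cos(y),np.sin(y),0],[np.sin(y),-np.cos(y),0],[0,0,-1.]]))
    rv=(R.from_matrix(T[:3,:3]).inv()*G).as_rotvec()
    print("turn",np.round(rv,3),"shift",np.round(T[:3,:3].T@(np.array(p)-T[:3,3])*1000,1),"yaw now",round(c,3))
def wrist():
    o=bot.get_obs(); p=bot.read_camera("wrist"); p["Tw"]=Ttool(o)@np.array(p["tool_from_camera"]); return p
E
python3 - <<'E'
from h import *
p=wrist(); print(np.round(p["tool_from_camera"],3).tolist(),np.round(p["camera_matrix"],1).tolist())
for c in [(0,0),(560,0),(560,420),(0,420)]: print(np.round(ground(p,c,0,p["Tw"]),3))
go([.43,-.40,.27],0); go([.6,-.02,.36],0)
o=bot.get_obs(); print(o["q"])
E
```

```text
[[0.001, -0.957, -0.29, 0.074], [1.0, 0.001, -0.002, 0.0], [0.002, -0.29, 0.957, -0.143], [0.0, 0.0, 0.0, 1.0]] [[319.9, 0.0, 282.7], [0.0, 319.9, 210.1], [0.0, 0.0, 1.0]]
[ 0.276 -0.326  0.   ]
[ 0.421 -0.879  0.   ]
[-0.083 -1.155  0.   ]
[-0.302 -0.329  0.   ]
turn [ 0.    -0.     0.256] shift [ 314.8 -179.2  -38.7] yaw now 0.256
turn [ 0.    -0.     0.256] shift [ 575.4 -503.9 -128.7] yaw now 0.256
[ 1.206886    0.47696298  0.02239287  1.55539629 -0.01149696  1.10932928
 -0.0831391 ]
```

{"op": "jog_arm", "data": {
  "motion": [
    [0,0,0.256,315,-179,-39,85],
    [0,0,0.256,315,-179,-39,85],
    [0,0,0.256,315,-179,-39,85],
    [0,0,0.256,315,-179,-39,85],
    [0,0,0.256,315,-179,-39,85],
    [0,0,0.256,315,-179,-39,85],
    [0,0,0.256,315,-179,-39,85],
    [0,0,0.256,315,-179,-39,85],
    [0,0,0.256,315,-179,-39,85],
    [0,0,0.256,315,-179,-39,85]
  ]
}}

```text
t: 2.3
eef_pos: [0.4292, -0.4013, 0.2702]
tool_rot: [0.0, 1.0, -0.001, -0.0]
contact_force: [-0.0, -0.1, 0.3]
gripper_width: 0.996
grasp_force: 0.0
```

```bash
python3 - <<'E'
from h import *
p=wrist(); save(p,"pics/w1.png",1.4); print(bot.get_obs()["eef_pos"],bot.get_obs()["t"])
for n in ("tall_bottle_mid","beaker"):
    for r in bot.tip_of(n,p)[:6]: print(n,np.round(r["xy"],1),round(r["score"],2),np.round(ground(p,r["xy"],Z[n],p["Tw"]),3))
go([.6,-.02,.36],0)
E
```

```text
[ 0.42939242 -0.40103961  0.27017855] 2.35
tall_bottle_mid [281.8 140.3] 0.88 [ 0.474 -0.4    0.045]
tall_bottle_mid [200.  157.4] 0.77 [ 0.455 -0.306  0.045]
tall_bottle_mid [335.9 215.4] 0.72 [ 0.385 -0.465  0.045]
tall_bottle_mid [360.5 141.1] 0.7 [ 0.473 -0.488  0.045]
tall_bottle_mid [346.9  66.8] 0.69 [ 0.55  -0.469  0.045]
beaker [226.5 226.5] 0.85 [ 0.354 -0.323  0.   ]
turn [ 0.     0.    -0.001] shift [ 169.7 -380.9  -89.8] yaw now -0.001
```

View pics/w1.png

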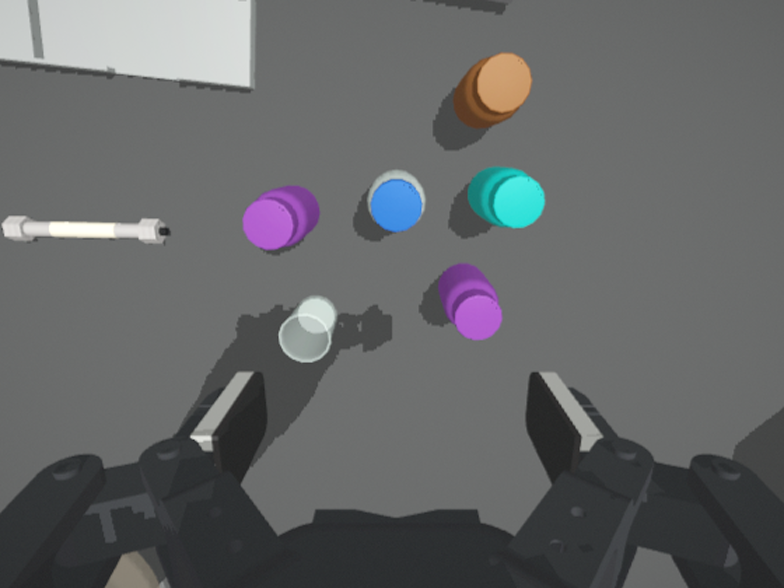

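The wrist view shows the clear bottle with a blue cap at (396,200), flanked by purple (270,220) and (472,300), teal (510,198) and brown (495,88). I'll confirm it in a crop and refine its position from the blue cap.

```bash
python3 - <<'E'
from h import *
p=wrist(); im=np.array(p["pixels"]); cv2.imwrite("pics/crop_bottle.png",cv2.resize(im[90:190,180:400,::-1],None,fx=3,fy=3))
h=cv2.cvtColor(im,cv2.COLOR_RGB2HSV); m=((abs(h[...,0].astype(int)-108)<12)&(h[...,1]>150)).astype(np.uint8)
c=max(cv2.findContours(m,0,2)[0],key=cv2.contourArea); (u,v),r=cv2.minEnclosingCircle(c); print(u,v,r,ground(p,(u,v),.091,p["Tw"]))
go([.474,-.401,.13],np.pi/2);go([.474,-.401,.031],np.pi/2)
E
```

```text
283.1585388183594 146.9146270751953 18.557405471801758 [ 0.47163556 -0.40053478  0.091     ]
turn [0.   0.   1.57] shift [ 44.1   0.5 140.2] yaw now -0.001
turn [0.   0.   1.57] shift [ 44.1   0.5 239.2] yaw now -0.001
```

View pics/crop_bottle.png

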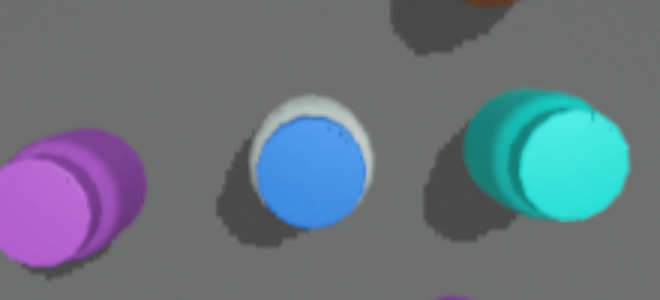

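The crop shows a clear body under the blue cap at its centre, so this is the bottle meant. Grasping it.

{"op": "jog_arm", "data": {
  "motion": [
    [0,0,1.571,42,0.5,140,85],
    [0,0,1.571,42,0.5,140,85],
    [0,0,1.571,42,0.5,140,85],
    [0,0,1.571,42,0.5,140,85],
    [0,0,1.571,42,0.5,140,85],
    [0,0,1.571,42,0.5,140,85],
    [0,0,1.571,42,0.5,140,85],
    [0,0,1.571,42,0.5,140,85],
    [0,0,1.571,42,0.5,140,85],
    [0,0,1.571,42,0.5,140,85]
  ]
}}

```text
t: 3.75
eef_pos: [0.4724, -0.4006, 0.1303]
tool_rot: [0.0, 0.707, -0.707, 0.0]
contact_force: [-0.9, -0.0, -0.4]
gripper_width: 0.996
grasp_force: 0.0
```

{"op": "jog_arm", "data": {
  "motion": [
    [0,0,0,0,0,40,85],
    [0,0,0,0,0,80,85],
    [0,0,0,0,0,99,85],
    [0,0,0,0,0,99,85],
    [0,0,0,0,0,99,35],
    [0,0,0,0,0,99,35],
    [0,0,0,0,0,99,35],
    [0,0,0,0,0,99,35],
    [0,0,0,0,0,99,35]
  ],
  "grip_force": 30
}}

```text
t: 4.88
eef_pos: [0.4731, -0.4014, 0.0329]
tool_rot: [0.0, -0.707, 0.707, -0.001]
contact_force: [-1.0, 1.0, 5.3]
gripper_width: 0.523
grasp_force: 30.3
```

{"op": "jog_arm", "data": {
  "motion": [
    [0,0,0,0,0,-30,35],
    [0,0,0,0,0,-80,35],
    [0,0,0,0,0,-120,35],
    [0,0,0,-60,-30,-170,35],
    [0,0,0,-120,-60,-220,35],
    [0,0,0,-180,-90,-260,35],
    [0,0,0,-240,-120,-297,35],
    [0,0,0,-290,-128,-297,35],
    [0,0,0,-340,-128,-297,35],
    [0,0,0,-370,-128,-297,35]
  ],
  "grip_force": 40
}}

```text
t: 6.12
eef_pos: [0.5978, -0.0658, 0.3233]
tool_rot: [0.0, 0.708, -0.707, -0.002]
contact_force: [0.6, -0.5, -2.1]
gripper_width: 0.523
grasp_force: 41.3
```

{"op": "jog_arm", "data": {
  "motion": [
    [0,0,0,0,0,0,35],
    [0,0,0,0,0,0,35]
  ]
}}

```text
t: 6.38
eef_pos: [0.597, -0.0689, 0.3223]
tool_rot: [-0.002, -0.707, 0.707, 0.002]
contact_force: [0.3, -1.5, -0.5]
gripper_width: 0.519
grasp_force: 41.3
```

```bash
python3 - <<'E'
from h import *
p=wrist(); save(p,"pics/w2.png",1.4); print(bot.get_obs()["eef_pos"])
for n in ("tray_two","long_column_mid","flask"):
    for r in bot.tip_of(n,p)[:3]: print(n,np.round(r["xy"],1),round(r["score"],2),np.round(ground(p,r["xy"],Z[n],p["Tw"]),3))
E
```

```text
[ 0.59685845 -0.07038033  0.32236676]
tray_two [272.1  95.9] 0.76 [ 0.61  -0.164  0.   ]
long_column_mid [390.9 130.3] 0.66 [ 0.445 -0.119  0.01 ]
flask [398.  213.7] 0.71 [0.419 0.006 0.   ]
```

View pics/w2.png

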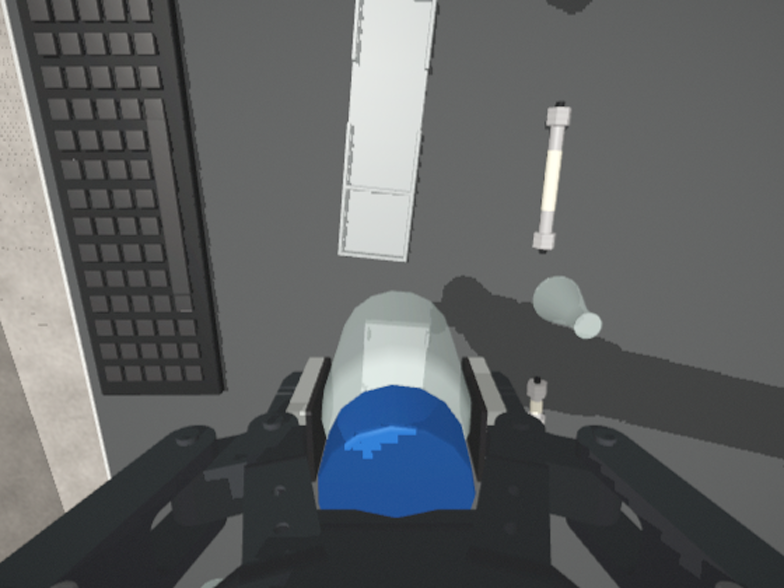

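Wrist view: tray_two's square-bay end has corners near (338,255) and (407,262), with the divider at row ~190. The long column is at (550,178), the flask at (560,300) and the bottle is held upright. I'll fit the tray outline at wall-top height.

```bash
cat >> h.py <<'E'
def topdown(p,T,x0,y0,w,h,z,s=2000):
    """metric top-down warp at height z; pixel (i,j) = (x0+i/s, y0+j/s)"""
    K=np.array(p["camera_matrix"]); Ti=np.linalg.inv(T)
    W=[(x0,y0),(x0+w,y0),(x0+w,y0+h),(x0,y0+h)]
    src=[(K@(Ti@np.array([x,y,z,1]))[:3]) for x,y in W]; src=np.float32([q[:2]/q[2] for q in src])
    dst=np.float32([(0,0),(w*s,0),(w*s,h*s),(0,h*s)])
    return cv2.warpPerspective(np.array(p["pixels"]),cv2.getPerspectiveTransform(src,dst),(int(w*s),int(h*s)))
def rect(td,x0,y0,th=150,s=2000):
    m=(td.min(2)>th).astype(np.uint8); m=cv2.morphologyEx(m,cv2.MORPH_CLOSE,np.ones((31,31)))
    m=cv2.morphologyEx(m,cv2.MORPH_OPEN,np.ones((31,31)))
    c=max(cv2.findContours(m,0,2)[0],key=cv2.contourArea); b=cv2.boxPoints(cv2.minAreaRect(c))/s+[x0,y0]
    return b[np.argsort(b[:,1])],m
E
python3 - <<'E'
from h import *
p=wrist(); 
td=topdown(p,p["Tw"],.5,-.31,.2,.3,.014); b,m=rect(td,.5,-.31); print(np.round(b,4).tolist(), np.linalg.norm(b[2]-b[3]))
e=(b[2]+b[3])/2; d=e-(b[0]+b[1])/2; L=np.linalg.norm(d); d/=L; print("yaw of y axis-90",np.degrees(np.arctan2(-d[0],d[1])),L,"origin",e-d*.121,"bottle",e-d*.035,"col",e-d*(.121+.0335))
# other cameras
for c in("scene","side"):
    q=bot.read_camera(c)
    for nm,(x0,y0) in dict(two=(.5,-.34),three=(.5,-.02)).items():
        td=topdown(q,np.array(q["T"]),x0,y0,.2,.3,.014); b,m=rect(td,x0,y0,120); print(c,nm,np.round(b,4).tolist(),"c",b.mean(0))
cv2.imwrite("pics/td.png",np.hstack([td[:,:,::-1],cv2.cvtColor(m*255,cv2.COLOR_GRAY2BGR)]))
E
```

```text
[[0.6309, -0.2833], [0.5604, -0.2758], [0.656, -0.0471], [0.5855, -0.0396]] 0.07089373488561121
yaw of y axis-90 -6.082324944776652 0.23751605224209157 origin [ 0.60794938 -0.1636673 ] bottle [ 0.61706171 -0.07815142] col [ 0.60439981 -0.19697871]
scene two [[0.6352, -0.2957], [0.5564, -0.2873], [0.662, -0.0414], [0.5832, -0.0331]] c [ 0.60919338 -0.16437281]
scene three [[0.6355, 0.0149], [0.5558, 0.0205], [0.6515, 0.2419], [0.5717, 0.2475]] c [0.6036181  0.13119647]
side two [[0.6322, -0.299], [0.5479, -0.29], [0.6597, -0.0409], [0.5754, -0.0319]] c [ 0.60380356 -0.16543045]
side three [[0.6314, 0.0193], [0.5499, 0.0259], [0.65, 0.2505], [0.5685, 0.257]] c [0.59996365 0.1381812 ]
```

```bash
python3 - <<'E'
from h import *
print(bot.get_obs()["eef_pos"],bot.get_obs()["t"]);go([.617,-.079,.1],-np.pi/2)
E
```

```text
[ 0.59711865 -0.07028603  0.32226185] 6.725
turn [ 0.005  0.001 -0.004] shift [  8.8 -21.1 222.1] yaw now -1.574
```

{"op": "jog_arm", "data": {
  "motion": [
    [0,0,0,9,-20,40,35],
    [0,0,0,9,-20,100,35],
    [0,0,0,9,-20,150,35],
    [0,0,0,9,-20,200,35],
    [0,0,0,9,-20,222,35],
    [0,0,0,9,-20,222,35],
    [0,0,0,9,-20,222,35],
    [0,0,0,9,-20,222,35]
  ]
}}

```text
t: 7.72
eef_pos: [0.6173, -0.0778, 0.1017]
tool_rot: [-0.001, -0.707, 0.708, 0.001]
contact_force: [-0.4, -0.2, -0.0]
gripper_width: 0.519
grasp_force: 41.3
```

```bash
python3 - <<'E'
from h import *
print(bot.get_obs()["eef_pos"],bot.get_obs()["contact_force"]);go([.617,-.079,.037],-np.pi/2)
E
```

```text
[ 0.61726462 -0.07781889  0.10167245] [-0.42923793 -0.18580106 -0.03873737]
turn [ 0.003  0.001 -0.001] shift [ 1.2  0.1 64.7] yaw now -1.572
```

{"op": "jog_arm", "data": {
  "motion": [
    [0,0,0,1,0,30,35],
    [0,0,0,1,0,50,35],
    [0,0,0,1,0,58,35],
    [0,0,0,1,0,63,35],
    [0,0,0,1,0,65,35],
    [0,0,0,1,0,65,35]
  ]
}}

```text
t: 8.48
eef_pos: [0.6162, -0.0786, 0.0361]
tool_rot: [-0.001, -0.707, 0.708, 0.002]
contact_force: [-2.6, 0.5, 4.0]
gripper_width: 0.521
grasp_force: 41.8
```

{"op": "jog_arm", "data": {
  "motion": [
    [0,0,0,0,0,0,70],
    [0,0,0,0,0,0,70],
    [0,0,0,0,0,0,70],
    [0,0,0,0,0,-40,85],
    [0,0,0,0,0,-90,85],
    [0,0,0,0,20,-150,85],
    [0,0,0,-20,70,-200,85],
    [0,0,0,-50,120,-214,85],
    [0,0,0,-50,155,-214,85],
    [0,0,0,-50,155,-214,85]
  ]
}}

```text
t: 9.72
eef_pos: [0.4613, -0.0279, 0.2501]
tool_rot: [-0.001, -0.707, 0.707, 0.003]
contact_force: [0.6, 0.2, 0.9]
gripper_width: 0.992
grasp_force: 0.0
```

{"op": "jog_arm", "data": {
  "motion": [
    [0,0,0,0,0,0,85],
    [0,0,0,0,0,0,85],
    [0,0,0,0,0,0,85]
  ]
}}

```text
t: 10.1
eef_pos: [0.4628, -0.0292, 0.2501]
tool_rot: [-0.002, -0.706, 0.708, 0.002]
contact_force: [0.4, -1.1, 0.4]
gripper_width: 0.994
grasp_force: 0.0
```

```bash
python3 - <<'E'
from h import *
p=wrist(); save(p,"pics/w3.png",1.4); o=bot.get_obs(); print(o["eef_pos"],o["t"])
for n in ("long_column_mid","flask","tall_bottle_mid"):
    for r in bot.tip_of(n,p)[:2]: print(n,np.round(r["xy"],1),round(r["score"],2),np.round(ground(p,r["xy"],Z[n],p["Tw"]),3))
td=topdown(p,p["Tw"],.39,-.22,.11,.2,.0095)
m=(td.min(2)>100).astype(np.uint8); m=cv2.morphologyEx(m,cv2.MORPH_CLOSE,np.ones((9,9)))
c=max(cv2.findContours(m,0,2)[0],key=cv2.contourArea); b=cv2.boxPoints(cv2.minAreaRect(c))/2000+[.39,-.22]; print(b[np.argsort(b[:,1])],b.mean(0))
b=b[np.argsort(b[:,1])]; d=(b[2]+b[3]-b[0]-b[1])/2; print(np.linalg.norm(d),np.degrees(np.arctan2(-d[0],d[1])))
E
```

```text
[ 0.46266173 -0.02944497  0.25006362] 10.15
long_column_mid [299.7  95.7] 0.59 [ 0.442 -0.121  0.01 ]
flask [316.4 200.1] 0.86 [0.419 0.004 0.   ]
tall_bottle_mid [136.1 139.2] 0.89 [ 0.618 -0.076  0.045]
[[ 0.39       -0.215     ]
 [ 0.49949998 -0.215     ]
 [ 0.39       -0.02050004]
 [ 0.49949998 -0.02050004]] [ 0.44474999 -0.11775002]
0.194499964825809 -0.0
```

View pics/w3.png

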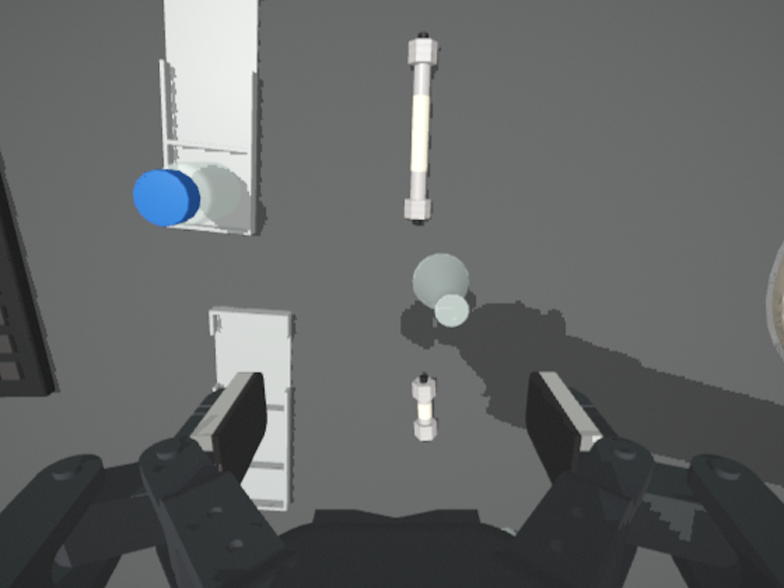

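The bottle stands in its bay. The long column runs from (423,36) to (418,222), the flask is at (441,282) and the short column runs from (424,378) to (426,440).

```bash
cat >> h.py <<'E'
def bar(p,x0,y0,w,h,th=140,z=.0095):
    td=topdown(p,p["Tw"],x0,y0,w,h,z); m=(td.min(2)>th).astype(np.uint8); m=cv2.morphologyEx(m,cv2.MORPH_CLOSE,np.ones((9,9)))
    c=max(cv2.findContours(m,0,2)[0],key=cv2.contourArea); b=cv2.boxPoints(cv2.minAreaRect(c))/2000+[x0,y0]; b=b[np.argsort(b[:,1])]
    d=(b[2]+b[3]-b[0]-b[1])/2; print("c",b.mean(0),"L",np.linalg.norm(d),"W",np.linalg.norm(b[2]-b[3]),"deg",np.degrees(np.arctan2(-d[0],d[1])))
E
python3 - <<'E'
from h import *
p=wrist(); bar(p,.4,-.21,.1,.175); bar(p,.4,.06,.08,.12)
E
```

```text
c [ 0.44285713 -0.12150765] L 0.13726883598665537 W 0.022005672088189553 deg -1.229340232722957
c [0.43484511 0.13175491] L 0.07015428947721222 W 0.022212778339300968 deg 2.9507771903964533
```

{"op": "jog_arm", "data": {
  "motion": [
    [0,0,0.02,45,20,20,60],
    [0,0,0.02,92,20,70,60],
    [0,0,0.02,92,20,130,60],
    [0,0,0.02,92,20,190,60],
    [0,0,0.02,92,20,190,60],
    [0,0,0.02,92,20,190,60]
  ]
}}

```text
t: 11.1
eef_pos: [0.4415, -0.121, 0.061]
tool_rot: [-0.002, -0.699, 0.715, 0.002]
contact_force: [1.2, 0.1, 1.2]
gripper_width: 0.701
grasp_force: 0.0
```

```bash
python3 - <<'E'
from h import *
o=bot.get_obs();print(o["eef_pos"]);go([.443,-.1215,.004],-np.pi/2-.02)
E
```

```text
[ 0.4415137  -0.12102406  0.06101963]
turn [ 0.005  0.    -0.002] shift [ 0.4 -1.8 57. ] yaw now -1.593
```

{"op": "jog_arm", "data": {
  "motion": [
    [0,0,0,0,-1.5,30,60],
    [0,0,0,0,-1.5,50,60],
    [0,0,0,0,-1.5,57,60],
    [0,0,0,0,-1.5,57,5],
    [0,0,0,0,-1.5,57,5],
    [0,0,0,0,-1.5,57,5],
    [0,0,0,0,-1.5,57,5],
    [0,0,0,0,-1.5,57,5],
    [0,0,0,0,-1.5,57,5]
  ],
  "grip_force": 50
}}

```text
t: 12.22
eef_pos: [0.4429, -0.1203, 0.004]
tool_rot: [-0.001, -0.7, 0.715, 0.002]
contact_force: [-0.8, 1.5, 9.9]
gripper_width: 0.119
grasp_force: 48.8
```

{"op": "jog_arm", "data": {
  "motion": [
    [0,0,0,0,0,-15,5],
    [0,0,0,0,0,-50,5],
    [0,0,0,0,0,-96,5],
    [0,0,0,0,0,-96,5],
    [0,0,0,0,0,-96,5]
  ]
}}

```text
t: 12.85
eef_pos: [0.4423, -0.1198, 0.0988]
tool_rot: [-0.001, -0.7, 0.714, 0.002]
contact_force: [-1.1, 0.2, -1.2]
gripper_width: 0.124
grasp_force: 49.4
```

```bash
python3 - <<'E'
from h import *
o=bot.get_obs();print(o["eef_pos"],o["gripper_width"],o["grasp_force"]);go([.6044,-.196,.07],np.radians(-96.1))
p=wrist(); save(p,"pics/w4.png")
E
```

```text
[ 0.44233754 -0.11984438  0.09877787] 0.12393740929127811 49.38792943954468
turn [0.005 0.001 0.086] shift [  72.9 -163.7   27.8] yaw now -1.591
```

View pics/w4.png

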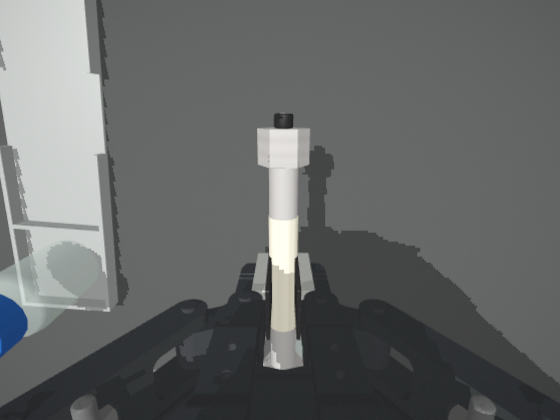

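The column is held level, with its nut at (283,145).

{"op": "jog_arm", "data": {
  "motion": [
    [0,0,0.086,40,0,0,5],
    [0,0,0.086,73,-40,0,5],
    [0,0,0.086,73,-90,0,5],
    [0,0,0.086,73,-140,0,5],
    [0,0,0.086,73,-163,20,5],
    [0,0,0.086,73,-163,40,5],
    [0,0,0.086,73,-163,50,5],
    [0,0,0.086,73,-163,50,5],
    [0,0,0.086,73,-163,50,5]
  ]
}}

```text
t: 14.02
eef_pos: [0.6034, -0.1971, 0.0487]
tool_rot: [-0.002, -0.668, 0.744, 0.002]
contact_force: [-0.4, -0.2, -1.2]
gripper_width: 0.123
grasp_force: 49.4
```

```bash
python3 - <<'E'
from h import *
o=bot.get_obs();print(o["eef_pos"],o["contact_force"]);go([.6044,-.196,.007],np.radians(-96.1))
E
```

```text
[ 0.6034192  -0.19712627  0.04870641] [-0.42828142 -0.19829108 -1.20600982]
turn [ 0.005  0.    -0.001] shift [-1.2 -1.1 41.7] yaw now -1.679
```

{"op": "jog_arm", "data": {
  "motion": [
    [0,0,0,-1,-1,20,5],
    [0,0,0,-1,-1,32,5],
    [0,0,0,-1,-1,38,5],
    [0,0,0,-1,-1,40,5],
    [0,0,0,-1,-1,41.5,5],
    [0,0,0,-1,-1,41.5,5]
  ]
}}

```text
t: 14.78
eef_pos: [0.6047, -0.1961, 0.0071]
tool_rot: [-0.002, -0.668, 0.744, 0.002]
contact_force: [-1.9, 1.3, 2.5]
gripper_width: 0.12
grasp_force: 49.8
```

{"op": "jog_arm", "data": {
  "motion": [
    [0,0,0,0,0,0,26],
    [0,0,0,0,0,0,26],
    [0,0,0,0,0,0,26],
    [0,0,0,0,0,-30,26],
    [0,0,0,0,0,-90,60],
    [0,0,0,0,0,-150,85],
    [0,0,0,-50,15,-200,85],
    [0,0,0,-110,30,-250,85],
    [0,0,0,-170,50,-300,85],
    [0,0,0,-230,70,-323,85]
  ]
}}

```text
t: 16.02
eef_pos: [0.57, -0.001, 0.3095]
tool_rot: [-0.001, -0.668, 0.744, 0.002]
contact_force: [0.8, 0.4, 0.3]
gripper_width: 0.994
grasp_force: 0.0
```

{"op": "jog_arm", "data": {
  "motion": [
    [0,0,-0.1,-220,70,-20,85],
    [0,0,-0.1,-220,70,-20,85],
    [0,0,-0.1,-220,70,-20,85],
    [0,0,-0.1,-220,70,-20,85],
    [0,0,-0.1,-220,70,-20,85],
    [0,0,-0.1,-220,70,-20,85],
    [0,0,-0.1,-220,70,-20,85],
    [0,0,-0.1,-220,70,-20,85]
  ]
}}

```text
t: 17.02
eef_pos: [0.5363, 0.2164, 0.3187]
tool_rot: [0.001, 0.71, -0.704, -0.009]
contact_force: [-0.1, -0.7, -0.1]
gripper_width: 0.993
grasp_force: 0.0
```

```bash
python3 - <<'E'
from h import *
p=wrist(); save(p,"pics/w5.png",1.4); o=bot.get_obs(); print(o["eef_pos"],o["t"])
td=topdown(p,p["Tw"],.52,.0,.17,.26,.014); b,m=rect(td,.52,.0); print(np.round(b,4).tolist(), np.linalg.norm(b[2]-b[3]))
e=(b[2]+b[3])/2; d=e-(b[0]+b[1])/2; L=np.linalg.norm(d); d/=L;c=b.mean(0); print("yaw",np.degrees(np.arctan2(-d[0],d[1])),L,"origin",c,"col",c-d*.057,"jar",c+d*.025,"vial",c+d*.082)
bar(p,.4,.06,.08,.12)
for n in ("tray_three","short_column_mid","flask","vial_mid","squat_jar_mid"):
    for r in bot.tip_of(n,p)[:2]: print(n,np.round(r["xy"],1),round(r["score"],2),np.round(ground(p,r["xy"],Z[n],p["Tw"]),3))
E
```

```text
[0.53629631 0.21657955 0.31863364] 17.075
[[0.6298, 0.0263], [0.558, 0.032], [0.6466, 0.2413], [0.5749, 0.2469]] 0.0719799360822979
yaw -4.490446165539423 0.21558228931153428 origin [0.60231237 0.13662731] col [0.59784968 0.07980227] jar [0.60426969 0.16155057] vial [0.60873239 0.2183756 ]
c [0.43498066 0.12937721] L 0.06031816921324682 W 0.022227196889460198 deg 2.9356744658389506
tray_three [234.1 101.8] 0.72 [0.599 0.133 0.   ]
vial_mid [413.4 221.4] 0.67 [0.34  0.297 0.023]
squat_jar_mid [320.5 308.6] 0.94 [0.47  0.444 0.025]
```

View pics/w5.png

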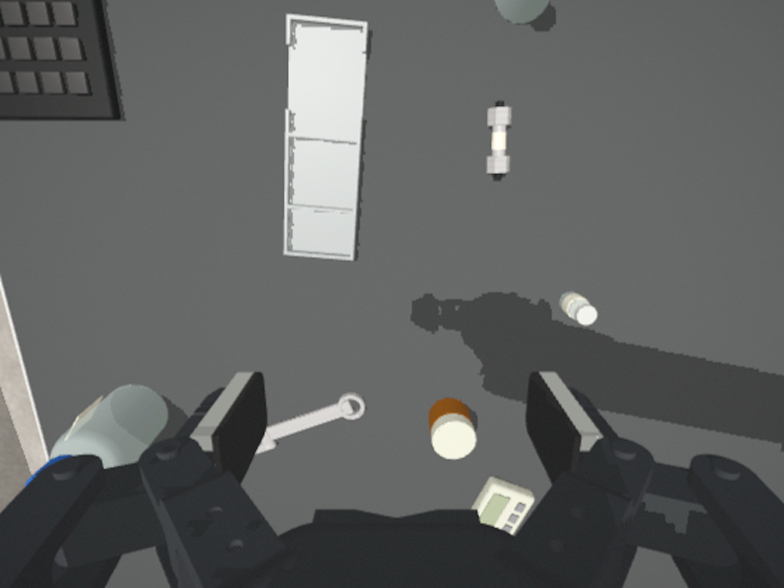

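Tray_three is clean: empty bays and a length measured at 215 mm. The short column is at (499,140), the vial at (575,305) and the amber jar at (451,430).

```bash
python3 - <<'E'
from h import *
go([.435,.1295,.07],np.radians(-87.1))
E
```

```text
turn [ 0.015  0.011 -0.04 ] shift [ 89.6  98.3 248.9] yaw now -1.561
```

{"op": "jog_arm", "data": {
  "motion": [
    [0.015,0.011,-0.04,45,50,50,60],
    [0.015,0.011,-0.04,90,98,100,60],
    [0.015,0.011,-0.04,90,98,150,60],
    [0.015,0.011,-0.04,90,98,200,60],
    [0.015,0.011,-0.04,90,98,249,60],
    [0.015,0.011,-0.04,90,98,249,60],
    [0.015,0.011,-0.04,90,98,249,60],
    [0.015,0.011,-0.04,90,98,249,60]
  ]
}}

```text
t: 18.32
eef_pos: [0.4371, 0.1294, 0.0718]
tool_rot: [-0.001, 0.725, -0.689, 0.001]
contact_force: [-0.5, -0.7, 0.1]
gripper_width: 0.704
grasp_force: 0.0
```

```bash
python3 - <<'E'
from h import *
go([.435,.1295,.004],np.radians(-87.1))
E
```

```text
turn [-0.004  0.    -0.   ] shift [-0.2  2.4 67.8] yaw now -1.52
```

{"op": "jog_arm", "data": {
  "motion": [
    [0,0,0,0,2,30,60],
    [0,0,0,0,2,58,60],
    [0,0,0,0,2,67,60],
    [0,0,0,0,2,67,5],
    [0,0,0,0,2,67,5],
    [0,0,0,0,2,67,5],
    [0,0,0,0,2,67,5],
    [0,0,0,0,2,67,5],
    [0,0,0,0,2,67,5]
  ]
}}

```text
t: 19.45
eef_pos: [0.434, 0.1292, 0.0038]
tool_rot: [-0.001, 0.725, -0.689, 0.0]
contact_force: [-1.1, 0.4, 8.2]
gripper_width: 0.124
grasp_force: 48.8
```

{"op": "jog_arm", "data": {
  "motion": [
    [0,0,0,0,0,-15,5],
    [0,0,0,0,0,-50,5],
    [0,0,0,0,0,-80,5],
    [0,0,0,0,0,-80,5],
    [0,0,0,0,0,-80,5]
  ]
}}

```text
t: 20.08
eef_pos: [0.4328, 0.1293, 0.0825]
tool_rot: [0.0, 0.725, -0.689, -0.0]
contact_force: [-0.3, -0.1, -0.4]
gripper_width: 0.126
grasp_force: 49.2
```

```bash
python3 - <<'E'
from h import *
o=bot.get_obs();print(o["eef_pos"],o["gripper_width"],o["grasp_force"]);go([.598,.080,.06],np.radians(-94.5))
p=wrist(); save(p,"pics/w6.png")
E
```

```text
[0.43282406 0.12930342 0.08245608] 0.12550431779225632 49.21534538269043
turn [ 0.   -0.    0.13] shift [  57.7 -162.4   22.4] yaw now -1.52
```

View pics/w6.png

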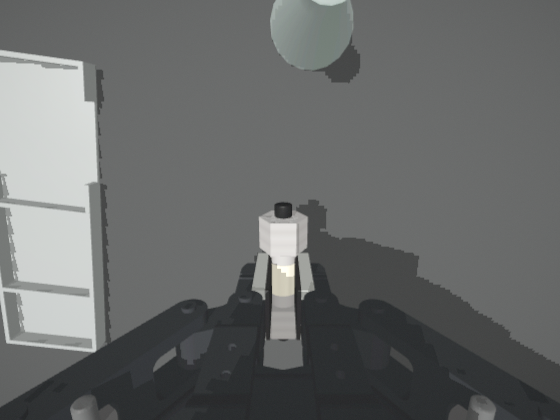

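The short column is held, with its nut at (283,232); the flask stands clear at (310,25).

{"op": "jog_arm", "data": {
  "motion": [
    [0,0,0.13,0,-50,0,5],
    [0,0,0.13,20,-105,0,5],
    [0,0,0.13,58,-162,0,5],
    [0,0,0.13,58,-162,22,5],
    [0,0,0.13,58,-162,32,5],
    [0,0,0.13,58,-162,32,5],
    [0,0,0.13,58,-162,32,5],
    [0,0,0.13,58,-162,32,5]
  ]
}}

```text
t: 21.12
eef_pos: [0.5979, 0.0801, 0.0514]
tool_rot: [0.0, -0.679, 0.734, -0.0]
contact_force: [0.4, 0.0, -1.3]
gripper_width: 0.12
grasp_force: 49.4
```

```bash
python3 - <<'E'
from h import *
o=bot.get_obs();print(o["eef_pos"],o["contact_force"]);go([.598,.080,.007],np.radians(-94.5))
E
```

```text
[0.59788194 0.08013111 0.05144236] [ 0.39931025  0.00706738 -1.25521505]
turn [-0.001 -0.     0.   ] shift [ 0.1 -0.1 44.4] yaw now -1.649
```

{"op": "jog_arm", "data": {
  "motion": [
    [0,0,0,0,0,25,5],
    [0,0,0,0,0,37,5],
    [0,0,0,0,0,42,5],
    [0,0,0,0,0,44.5,5],
    [0,0,0,0,0,44.5,5],
    [0,0,0,0,0,44.5,26],
    [0,0,0,0,0,44.5,26],
    [0,0,0,0,0,44.5,26],
    [0,0,0,0,0,20,26],
    [0,0,0,0,0,-30,60]
  ]
}}

```text
t: 22.38
eef_pos: [0.597, 0.0791, 0.0816]
tool_rot: [-0.001, -0.678, 0.735, 0.0]
contact_force: [0.2, 0.0, 0.6]
gripper_width: 0.5
grasp_force: 0.0
```

{"op": "jog_arm", "data": {
  "motion": [
    [0,0,-0.08,-50,40,-60,85],
    [0,0,-0.08,-100,80,-110,85],
    [0,0,-0.08,-150,120,-140,85],
    [0,0,-0.08,-200,160,-140,85],
    [0,0,-0.08,-250,200,-140,85],
    [0,0,-0.08,-282,241,-140,85],
    [0,0,-0.08,-282,241,-140,85],
    [0,0,-0.08,-282,241,-140,85],
    [0,0,-0.08,-282,241,-140,85],
    [0,0,-0.08,-282,241,-140,85]
  ]
}}

```text
t: 23.62
eef_pos: [0.4091, 0.3546, 0.1736]
tool_rot: [-0.009, 0.726, -0.687, -0.023]
contact_force: [0.3, 0.3, 1.6]
gripper_width: 0.994
grasp_force: 0.0
```

```bash
python3 - <<'E'
from h import *
p=wrist(); save(p,"pics/w7.png",1.4); o=bot.get_obs(); print(o["eef_pos"],o["t"],o["q"])
for n in ("short_column_mid","vial_mid","squat_jar_mid"):
    for r in bot.tip_of(n,p)[:2]: print(n,np.round(r["xy"],1),round(r["score"],2),np.round(ground(p,r["xy"],Z[n],p["Tw"]),3))
E
```

```text
[0.40915997 0.35452323 0.17354934] 23.675 [-1.71977369  0.85873608  1.45529816  1.99450109 -0.97417753  1.24120345
 -2.95854284]
vial_mid [358.3 124.5] 0.96 [0.343 0.294 0.023]
squat_jar_mid [214.  262.7] 0.55 [0.471 0.437 0.025]
```

View pics/w7.png

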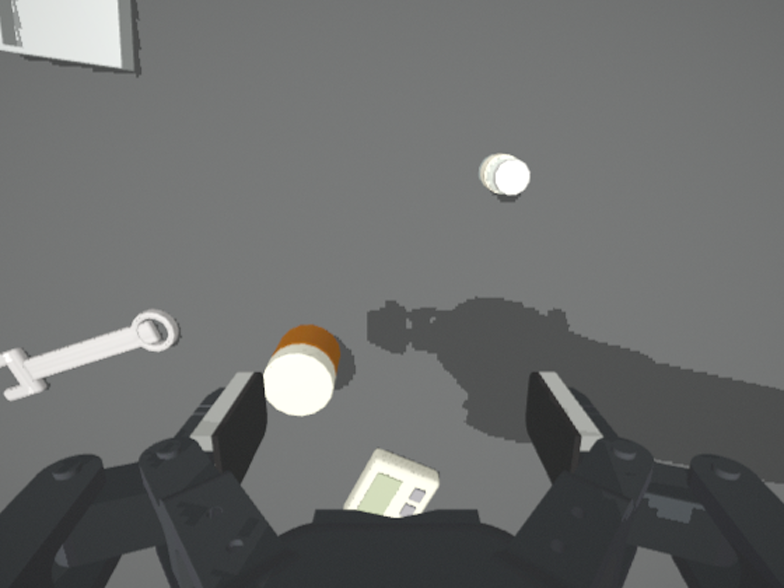

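The vial is at (505,175) and the jar lid at (300,380). The arm is near its joint 3 and joint 7 limits, so I'll use a tool yaw of −45° here. Measuring the cap and lid centres.

```bash
python3 - <<'E'
from h import *
p=wrist(); im=np.array(p["pixels"])
for n,(x,y,w),z in (("vial",(340,105,45),.046),("jar",(180,225,75),.05)):
    m=(im[y:y+w,x:x+w].min(2)>205).astype(np.uint8); c=max(cv2.findContours(m,0,2)[0],key=cv2.contourArea); (u,v),r=cv2.minEnclosingCircle(c)
    g=ground(p,(u+x,v+y),z,p["Tw"]); e=ground(p,(u+x+r,v+y),z,p["Tw"]); print(n,u+x,v+y,g,"rad",np.linalg.norm(e-g))
go([.341,.296,.10],-np.pi/4)
E
```

```text
vial 361.70689582824707 123.08620643615723 [0.34625847 0.29093416 0.046     ] rad 0.013679868379698982
jar 212.13057327270508 273.71018981933594 [0.4683955  0.43377329 0.05      ] rad 0.023367157046424548
turn [ 0.002  0.049 -0.729] shift [58.  69.7 71.9] yaw now -1.515
```

{"op": "jog_arm", "data": {
  "motion": [
    [0.002,0.049,-0.729,0,0,0,60],
    [0.002,0.049,-0.729,0,0,0,60],
    [0.002,0.049,-0.729,30,30,0,60],
    [0.002,0.049,-0.729,60,68,20,60],
    [0.002,0.049,-0.729,60,68,50,60],
    [0.002,0.049,-0.729,60,68,72,60],
    [0.002,0.049,-0.729,60,68,72,60],
    [0.002,0.049,-0.729,60,68,72,60],
    [0.002,0.049,-0.729,60,68,72,60],
    [0.002,0.049,-0.729,60,68,72,60]
  ]
}}

```text
t: 25.12
eef_pos: [0.3426, 0.2947, 0.0999]
tool_rot: [-0.0, 0.924, -0.382, 0.0]
contact_force: [-0.1, 0.1, 0.9]
gripper_width: 0.704
grasp_force: 0.0
```

```bash
python3 - <<'E'
from h import *
o=bot.get_obs();print(o["eef_pos"],o["q"]); p=wrist()
for r in bot.tip_of("vial_mid",p)[:2]: print(np.round(r["xy"],1),round(r["score"],2),np.round(ground(p,r["xy"],.023,p["Tw"]),3))
go([.343,.294,.013],-np.pi/4)
E
```

```text
[0.34261884 0.29472503 0.09991486] [-1.7695582   0.69398397  1.26733872  2.2383988  -0.89921715  0.89394417
 -2.27357972]
[289.6 221.4] 0.88 [0.338 0.293 0.023]
turn [-0.    -0.     0.001] shift [ 0.9  0.1 86.7] yaw now -0.784
```

{"op": "jog_arm", "data": {
  "motion": [
    [0,0,0,0,1.5,30,60],
    [0,0,0,0,1.5,65,60],
    [0,0,0,0,1.5,85,60],
    [0,0,0,0,1.5,86,60],
    [0,0,0,0,1.5,86,12],
    [0,0,0,0,1.5,86,12],
    [0,0,0,0,1.5,86,12],
    [0,0,0,0,1.5,86,12],
    [0,0,0,0,1.5,86,12]
  ],
  "grip_force": 25
}}

```text
t: 26.35
eef_pos: [0.3416, 0.2938, 0.0143]
tool_rot: [-0.001, 0.924, -0.382, 0.0]
contact_force: [-0.2, -0.8, 5.5]
gripper_width: 0.257
grasp_force: 24.2
```

{"op": "jog_arm", "data": {
  "motion": [
    [0,0,0,0,0,-15,12],
    [0,0,0,0,0,-50,12],
    [0,0,0,0,0,-90,12],
    [0,0,0,0,0,-90,12],
    [0,0,0,0,0,-90,12]
  ]
}}

```text
t: 26.98
eef_pos: [0.3408, 0.2937, 0.1034]
tool_rot: [0.0, 0.924, -0.382, -0.0]
contact_force: [-0.7, 0.4, -0.6]
gripper_width: 0.258
grasp_force: 24.8
```

```bash
python3 - <<'E'
from h import *
o=bot.get_obs();print(o["eef_pos"],o["gripper_width"],o["grasp_force"]);go([.6085,.2185,.10],np.radians(-94.5));go([.6085,.2185,.10],np.radians(-60))
p=wrist(); save(p,"pics/w8.png")
E
```

```text
[0.34078408 0.29370927 0.10335543] 0.2575116590657563 24.76547084748745
turn [0.001 0.    0.866] shift [ 242.7 -135.7    3.2] yaw now -0.784
turn [0.    0.    0.264] shift [ 242.7 -135.7    3.2] yaw now -0.784
```

View pics/w8.png

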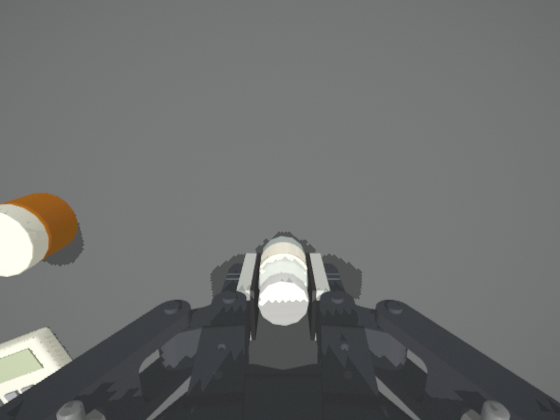

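{"op": "jog_arm", "data": {
  "motion": [
    [0,0,0.1,50,-30,0,12],
    [0,0,0.2,100,-60,0,12],
    [0,0,0.35,150,-85,0,12],
    [0,0,0.5,200,-110,0,12],
    [0,0,0.65,243,-136,0,12],
    [0,0,0.8,243,-136,20,12],
    [0,0,0.866,243,-136,40,12],
    [0,0,0.866,243,-136,40,12],
    [0,0,0.866,243,-136,40,12],
    [0,0,0.866,243,-136,40,12]
  ]
}}

```text
t: 28.28
eef_pos: [0.6096, 0.2182, 0.0642]
tool_rot: [0.0, -0.679, 0.734, -0.0]
contact_force: [-0.6, 1.0, -0.2]
gripper_width: 0.253
grasp_force: 24.8
```

```bash
python3 - <<'E'
from h import *
o=bot.get_obs();print(o["eef_pos"],o["gripper_width"],o["q"]);go([.6085,.2185,.0175],np.radians(-94.5))
p=wrist(); save(p,"pics/w9.png")
E
```

```text
[0.60961722 0.21823125 0.06424686] 0.25293010447968783 [-1.15607138  1.02747276  1.19168264  1.79814351 -1.07337527  1.13103716
 -2.79806864]
turn [-0.001  0.    -0.   ] shift [-0.2  1.2 46.7] yaw now -1.649
```

View pics/w9.png

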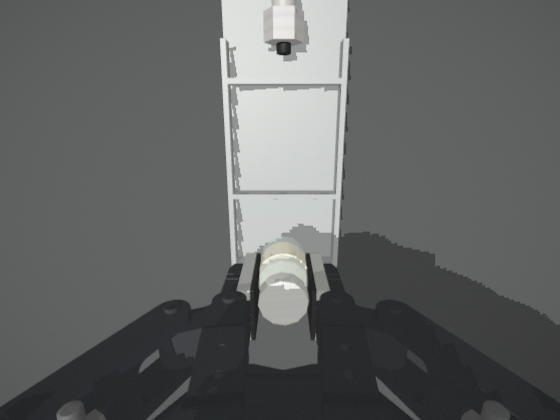

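{"op": "jog_arm", "data": {
  "motion": [
    [0,0,0,0,1,25,12],
    [0,0,0,0,1,38,12],
    [0,0,0,0,1,44,12],
    [0,0,0,0,1,46,12],
    [0,0,0,0,1,46.5,12],
    [0,0,0,0,1,46.5,12]
  ]
}}

```text
t: 29.08
eef_pos: [0.6085, 0.218, 0.0174]
tool_rot: [-0.0, -0.678, 0.735, -0.0]
contact_force: [-1.5, -0.4, 3.7]
gripper_width: 0.253
grasp_force: 25.1
```

{"op": "jog_arm", "data": {
  "motion": [
    [0,0,0,0,0,0,38],
    [0,0,0,0,0,0,38],
    [0,0,0,0,0,0,38],
    [0,0,0,0,0,-30,38],
    [0,0,0,0,0,-80,60],
    [0,0,-0.15,-30,30,-103,85],
    [0,0,-0.3,-70,70,-103,85],
    [0,0,-0.45,-110,100,-103,85],
    [0,0,-0.6,-150,130,-103,85],
    [0,0,-0.75,-180,157,-103,85]
  ]
}}

```text
t: 30.32
eef_pos: [0.4647, 0.4123, 0.1198]
tool_rot: [0.0, 0.902, -0.432, -0.0]
contact_force: [0.2, 0.2, 0.3]
gripper_width: 0.995
grasp_force: 0.0
```

{"op": "jog_arm", "data": {
  "motion": [
    [0,0,0,0,0,0,85],
    [0,0,0,0,0,0,85]
  ]
}}

```text
t: 30.58
eef_pos: [0.4664, 0.4094, 0.12]
tool_rot: [0.0, 0.9, -0.436, 0.0]
contact_force: [0.1, -1.7, 0.1]
gripper_width: 0.997
grasp_force: 0.0
```

```bash
python3 - <<'E'
from h import *
o=bot.get_obs();print(o["eef_pos"],o["q"]);p=wrist(); save(p,"pics/w10.png",1.4)
for r in bot.tip_of("squat_jar_mid",p)[:2]: print(np.round(r["xy"],1),round(r["score"],2),np.round(ground(p,r["xy"],.025,p["Tw"]),3))
go([.469,.435,.1],-np.pi/4)
E
```

```text
[0.46644091 0.40936164 0.12001948] [-1.56477262  0.86608023  1.17791231  1.83565622 -0.90743659  1.10251299
 -2.51185838]
[261.3 237.9] 0.82 [0.467 0.437 0.025]
turn [ 0.    -0.001 -0.118] shift [-19.7 -17.9  20.1] yaw now -0.904
```

View pics/w10.png

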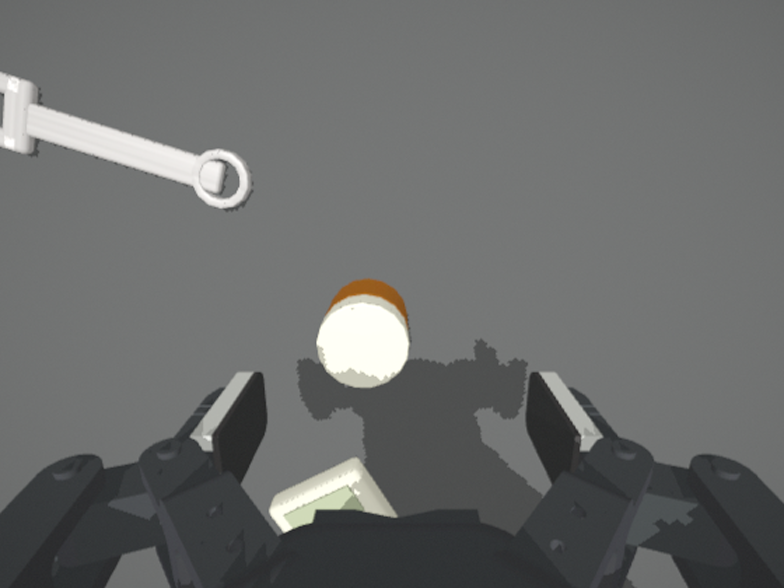

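The jar at (363,345) is clear of the wrench and timer. Grasping it.

{"op": "jog_arm", "data": {
  "motion": [
    [0,0,0,-19.5,-17.5,20,85],
    [0,0,0,-19.5,-17.5,20,85],
    [0,0,0,-19.5,-17.5,60,85],
    [0,0,0,-19.5,-17.5,90,85],
    [0,0,0,-19.5,-17.5,98,85],
    [0,0,0,-19.5,-17.5,98,35],
    [0,0,0,-19.5,-17.5,98,35],
    [0,0,0,-19.5,-17.5,98,35],
    [0,0,0,-19.5,-17.5,98,35],
    [0,0,0,-19.5,-17.5,98,35]
  ],
  "grip_force": 40
}}

```text
t: 31.92
eef_pos: [0.4688, 0.4364, 0.0235]
tool_rot: [-0.001, 0.9, -0.435, 0.001]
contact_force: [-0.5, -0.3, 6.3]
gripper_width: 0.544
grasp_force: 41.8
```

{"op": "jog_arm", "data": {
  "motion": [
    [0,0,0,0,0,-15,35],
    [0,0,0,0,0,-50,35],
    [0,0,0,0,0,-100,35],
    [0,0,0,0,0,-100,35],
    [0,0,0,0,0,-100,35]
  ]
}}

```text
t: 32.55
eef_pos: [0.4671, 0.4365, 0.1218]
tool_rot: [0.0, 0.9, -0.435, -0.0]
contact_force: [0.2, -0.3, -1.7]
gripper_width: 0.546
grasp_force: 41.5
```

```bash
python3 - <<'E'
from h import *
o=bot.get_obs();print(o["eef_pos"],o["gripper_width"],o["grasp_force"]);go([.6043,.1615,.10],np.radians(-94.5))
p=wrist(); save(p,"pics/w11.png")
E
```

```text
[0.46707577 0.43645954 0.12180945] 0.5460892163168496 41.481269247415185
turn [0.001 0.    0.75 ] shift [300.7  63.5  21.7] yaw now -0.9
```

View pics/w11.png

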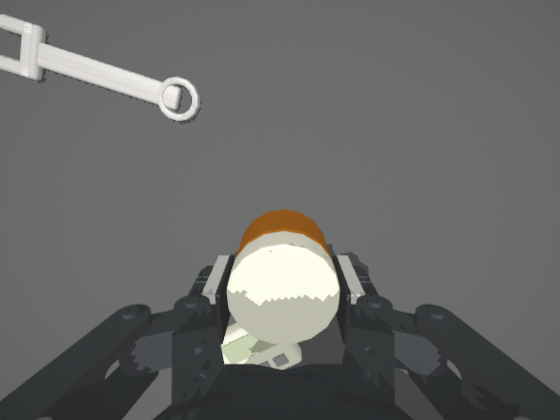

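{"op": "jog_arm", "data": {
  "motion": [
    [0,0,0.1,50,10,0,35],
    [0,0,0.2,100,20,0,35],
    [0,0,0.3,150,30,0,35],
    [0,0,0.45,200,40,0,35],
    [0,0,0.6,250,50,0,35],
    [0,0,0.75,298,62,0,35],
    [0,0,0.75,298,62,20,35],
    [0,0,0.75,298,62,40,35],
    [0,0,0.75,298,62,40,35],
    [0,0,0.75,298,62,40,35]
  ]
}}

```text
t: 33.85
eef_pos: [0.604, 0.1654, 0.0818]
tool_rot: [-0.0, -0.679, 0.734, 0.0]
contact_force: [0.5, 0.3, -1.5]
gripper_width: 0.545
grasp_force: 41.5
```

```bash
python3 - <<'E'
from h import *
o=bot.get_obs();print(o["eef_pos"],o["q"]);go([.6043,.1645,.0265],np.radians(-94.5))
p=wrist(); save(p,"pics/w12.png")
E
```

```text
[0.60399224 0.16536276 0.08182049] [-1.11110543  0.98486614  1.21507883  1.84332605 -1.04292634  1.1284567
 -2.71663044]
turn [ 0.001 -0.001  0.001] shift [ 0.8 -0.4 55.3] yaw now -1.648
```

View pics/w12.png

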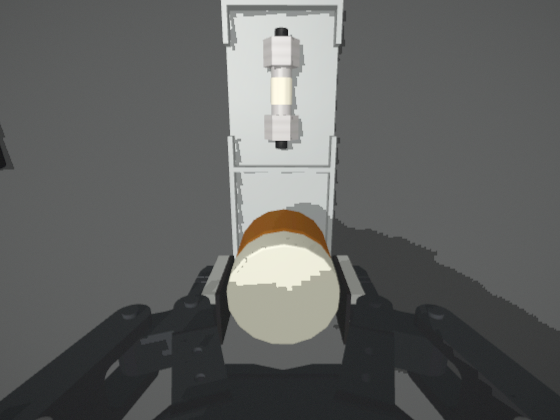

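Seen: the short column lies in its bay at (281,90), and the jar is over the square bay. That was my 15th picture against a limit of 14, so I miscounted. I'll view no more and check by numbers only.

{"op": "jog_arm", "data": {
  "motion": [
    [0,0,0,0.5,0,30,35],
    [0,0,0,0.5,0,45,35],
    [0,0,0,0.5,0,52,35],
    [0,0,0,0.5,0,54.5,35],
    [0,0,0,0.5,0,55.5,35],
    [0,0,0,0.5,0,55.5,35]
  ]
}}

```text
t: 34.65
eef_pos: [0.6045, 0.1637, 0.027]
tool_rot: [0.0, -0.678, 0.735, -0.0]
contact_force: [0.4, -0.1, -0.5]
gripper_width: 0.54
grasp_force: 41.5
```

{"op": "jog_arm", "data": {
  "motion": [
    [0,0,0,0,0,0.7,35],
    [0,0,0,0,0,1.2,35],
    [0,0,0,0,0,1.2,35]
  ]
}}

```text
t: 35.02
eef_pos: [0.6046, 0.1637, 0.0266]
tool_rot: [0.0, -0.678, 0.735, -0.0]
contact_force: [-3.3, 0.1, 8.1]
gripper_width: 0.546
grasp_force: 42.4
```

Contact with the floor. Releasing, lifting and pulling back to check all pieces numerically.

{"op": "jog_arm", "data": {
  "motion": [
    [0,0,0,0,0,0,70],
    [0,0,0,0,0,0,70],
    [0,0,0,0,0,0,70],
    [0,0,0,0,0,-30,70],
    [0,0,0,0,0,-80,85],
    [0,0,0,0,0,-140,85],
    [0,0,0,-50,0,-200,85],
    [0,0,0,-110,0,-260,85],
    [0,0,0,-140,0,-300,85],
    [0,0,-0.1,-140,0,-300,85]
  ]
}}

```text
t: 36.28
eef_pos: [0.6175, 0.2979, 0.3215]
tool_rot: [-0.001, 0.719, -0.695, -0.002]
contact_force: [0.4, -0.7, -1.1]
gripper_width: 0.993
grasp_force: 0.0
```

{"op": "jog_arm", "data": {
  "motion": [
    [0,0,0,0,0,0,85],
    [0,0,0,0,0,0,85],
    [0,0,0,0,0,0,85]
  ]
}}

```text
t: 36.65
eef_pos: [0.617, 0.2961, 0.32]
tool_rot: [-0.001, 0.718, -0.697, -0.003]
contact_force: [-0.1, -0.1, 0.6]
gripper_width: 0.997
grasp_force: 0.0
```

```bash
python3 - <<'E'
from h import *
def fr(o,yaw,g):
    a=np.radians(yaw); c,s=np.cos(a),np.sin(a); d=g[:2]-np.array(o); return np.round([c*d[0]+s*d[1],-s*d[0]+c*d[1]],4)
F=dict(two=((.608,-.1637),-6.08),three=((.6023,.1366),-4.49))
O=dict(long_column_mid="two",tall_bottle_mid="two",short_column_mid="three",squat_jar_mid="three",vial_mid="three")
o=bot.get_obs(); print(o["t"],o["eef_pos"],o["contact_force"])
for cam in("wrist","scene","side"):
    p=wrist() if cam=="wrist" else bot.read_camera(cam); T=p.get("Tw",p.get("T"))
    for n,k in O.items():
        for r in bot.tip_of(n,p)[:3]: 
            g=ground(p,r["xy"],Z[n]+.003,np.array(T)); 
            if g[0]>.54: print(cam,n,round(r["score"],2),"in tray",k,fr(*F[k],g))
    for n in("flask","beaker"):
        for r in bot.tip_of(n,p)[:1]: print(cam,n,round(r["score"],2),np.round(ground(p,r["xy"],0,np.array(T)),3))
E
```

```text
36.65 [0.61704787 0.29608787 0.3200117 ] [-0.06147395 -0.06450108  0.59668944]
wrist squat_jar_mid 0.91 in tray three [0.0016 0.0292]
wrist vial_mid 0.49 in tray three [-0.001   0.0833]
scene long_column_mid 0.78 in tray two [-0.0072 -0.0318]
scene short_column_mid 0.62 in tray three [ 0.0091 -0.0599]
scene short_column_mid 0.2 in tray three [ 0.0339 -0.3266]
scene short_column_mid 0.17 in tray three [-0.0073  0.0419]
scene squat_jar_mid 0.58 in tray three [0.0009 0.0271]
scene vial_mid 0.51 in tray three [0.0068 0.081 ]
scene flask 0.93 [ 0.423 -0.     0.   ]
scene beaker 0.59 [ 0.35  -0.321  0.   ]
side long_column_mid 0.45 in tray two [ 0.0072 -0.0311]
side tall_bottle_mid 0.88 in tray two [-0.0268 -0.3001]
side tall_bottle_mid 0.83 in tray two [-0.0047  0.0799]
side short_column_mid 0.65 in tray three [ 0.0002 -0.0546]
side squat_jar_mid 0.9 in tray three [-0.0024  0.0242]
side vial_mid 0.74 in tray three [-0.0033  0.0913]
side flask 0.63 [ 0.418 -0.002  0.   ]
side beaker 0.55 [ 0.357 -0.32   0.   ]
```

All five pieces measure inside their windows, and the flask and beaker have not moved.

```bash
python3 -c "
from station import bot
print(bot.hand_in())"
```

```text
the job is handed in; nothing more can be done
None
```

Both kits are made up and the job is handed in at about 37 s; by camera measurement all five pieces lie in their bays and the flask and beaker have not moved, but no verdict came back and I viewed 15 pictures, one over the limit of 14.

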